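# Scoop ceramic blanks from the stock bin into the stage dish

### The arm

A 6-joint arm with a two-finger parallel gripper is mounted at the origin on the work surface. World frame = base frame: x ahead of the robot, y to its left, z up, the work surface at z = 0. Lengths are in m, angles in degrees, forces in N, time in s.
With the tool pointing down it reaches from about 0.35 to 0.875 m from the base axis. Payload 4.2 kg.
Tool frame: the origin (TCP) lies midway between the tips of the shut fingers; the grasp point (between the pads) lies 19 mm behind it; z points along the fingers, y is the direction in which the jaws open and shut (so a half turn about z gives the same grasp; the last joint's range is limited). The gripper opens to 87 mm and grips with 3 to 60 N. Pads are 19 mm wide; open, the fingers measure 117 mm over their backs; the gripper's body (75 mm by 190 mm) begins 51 mm behind the grasp point.
Start: joints at [90.619, 22.042, 0.453, 0, -68.411, -14.817], TCP at [0.153, 0.606, 0.223] pointing down, gripper open.
Joint ranges: [-179.83, 179.83], [-69.29, 118.12], [-61.27, 80.66], [-181.25, 117.63], [-171.15, -9.14], [-177.46, 177.46]. Speed limits (degrees/s): [159.86, 159.86, 180, 180, 180, 180].

### API

Orientations are given as a 3x3 rotation matrix whose columns are the frame's x, y, z axes.
In Python, from station import r gives the robot as it stands.
- The arm moves only by the tool play_rows, never from a script. Its argument "commands" is a list that holds one entry, the list of rows, each a list of 7 numbers: the shift along the world's x, y, z in m, then the turn, a rotation vector about the world's x, y, z in rad, then the closure, from 0 (fully open) to 1 (shut). A call has 1 to 5 rows; each row is the pose to reach, as a shift and turn from the pose commanded when the call began; what a row does not reach only later rows make up. A row lasts 1/10 s, in which the tool goes at most 50 mm and 8.59 degrees, less where a joint would pass 70% of its speed; a pose out of reach is approached as far as the arm can. A call with a gripper value outside its range is refused whole. The fingers move at their own pace and stop on an object; the grip force is fixed at half the most. Time passes only in rows, so rows that repeat a pose let the fingers close. It gives the time, the measured TCP pose, the force and the opening at its end, in the units of the state.
- r.sense(): the state, without advancing time (a new reading comes with each control period).
- r.capture(name): name is "side" or "top"; returns a dict with "image" (400x640x3 uint8, red, green, blue), "range_z" (400x640 float32, m along the optical axis (not along the pixel's ray), 0 where there is no reading), "intrinsics" (3x3 intrinsics, pixels), "extrinsics" (4x4, takes a point from camera to world coordinates). Camera axes: x right, y up, looking along -z (the intrinsics and any distortion apply to the point x, -y, -z); pixel columns grow to the right and rows downward; lengths in m; the calibration is good to about 2 mm. A picture is of the moment at which its call begins.
- r.finish_job(): hands the job in, once; it reports no verdict.
The state is a dict: "time_s": time; "joints": joint angles; "joint_velocities": joint speeds; "effort": joint torques, N m; "tcp_pos": TCP position; "ee_rot": TCP orientation; "wrist_force": force on the tool from outside, world axes, zero at the start; "moment": the same for the moment, N m; "gripper_width": opening from 0.0 (shut) to 1.0 (fully open).
Only numpy, scipy, OpenCV 4.12 (cv2) and the standard library are available. Lean on these libraries where they do the work, as an engineer would, in place of code of your own. Each camera call takes 0.05 s, during which the arm holds its last target. There are 200 camera calls.

### The job

Take the scoop by its orange handle, scoop up ceramic blanks from the blue stock bin (its grey floor insert may sit higher or lower) and tip at least three of them into the round steel dish on the stage, from low over its rim. The blanks must stay clean and whole: never touch them with the gripper, do not drop or fling them, and spill none, so that those you do not move stay in the bin. Finally set the scoop down level on its black mat and let go, and leave the other things on the breadboard where they stand.

Things in the scene. Friction and masses are not known exactly. Their poses are not given: they have to be found in the camera images.
- scoop: loose steel hand scoop, about 0.2 kg, starts level on the mat. Origin: centre of the pan's underside; +x points out of the open mouth, z up. Pan 90 mm long (x -45 to 45), 76 mm wide, sheet 2.2 mm thick; back wall at x = -45 mm, 34 mm high. An orange stalk handle rises from the back edge in the x-z plane, leaning back (to -x) 8 degrees from vertical.
- scoop_grip (a point): point on the axis of the scoop's orange handle where it is best gripped, at (-60, 0, 106) mm in the scoop's frame. The orange bar is 20 mm wide across the scoop's y (flat faces: grip here), 24 mm the other way, and runs 85 mm along the slanted axis: 55 mm below this point to 30 mm above it.
- scoop_lip (a point): middle of the scoop's front lip, at (45, 0, 0) mm in the scoop's frame. The pan's side walls are 32 mm high behind x = 10 mm, 24 mm high from x = 10 to 36 mm, and absent in the last 9 mm before the lip.
- bin: fixed blue stock bin, long and open-topped, standing 0 to 20 mm above the breadboard. Origin: centre of its underside, z up, +x towards its ramp end. Side walls 58 mm high, 88 mm apart inside, 96 mm outside; upright end wall at x = -105 mm (inner face), 35 mm high. A fixed grey insert inside forms floor and ramp; the floor lies 6 to 20 mm above the origin, at a height not given: feel for it.
- ramp_foot (a point): where the ramp starts in the bin, at (65, 0, 6) mm in the bin's frame (its height is that of the lowest floor setting). The insert's floor is level from x = -105 to 65 mm, then a 45 degree ramp rises towards +x by 44 mm. The blanks start on the floor between x = 0 and 65 mm, the rest is empty. Blanks pushed against the ramp ride up it and slide back on to a scoop pushed under them.
- stage: fixed motion stage: black base 160 x 150 x 22 mm, round plate on it, and a round steel dish bolted on top. Origin under the centre of the base.
- dish (a point): centre of the dish's inner floor, 46 mm above the breadboard. Dish 136 mm wide inside at the floor, 142 mm at the rim, rim 32 mm above this point; 150 mm wide outside at the rim.
- mat: fixed black rubber mat, 270 (x) x 130 (y) x 3 mm, parking place of the scoop; origin under its centre. Fixed to the breadboard. The scoop starts on it with its pan centre about 40 mm towards +x from the mat's centre.
- blank0: white ceramic blank, one of six alike: a chunky round puck with broad 45 degree chamfers, 22 mm diameter, 18 mm tall, 20 to 35 g, polished and slippery (friction about 0.3); origin at its centre
- blank1: white ceramic blank, one of six alike: a chunky round puck with broad 45 degree chamfers, 22 mm diameter, 18 mm tall, 20 to 35 g, polished and slippery (friction about 0.3); origin at its centre
- blank2: white ceramic blank, one of six alike: a chunky round puck with broad 45 degree chamfers, 22 mm diameter, 18 mm tall, 20 to 35 g, polished and slippery (friction about 0.3); origin at its centre
- blank3: white ceramic blank, one of six alike: a chunky round puck with broad 45 degree chamfers, 22 mm diameter, 18 mm tall, 20 to 35 g, polished and slippery (friction about 0.3); origin at its centre
- blank4: white ceramic blank, one of six alike: a chunky round puck with broad 45 degree chamfers, 22 mm diameter, 18 mm tall, 20 to 35 g, polished and slippery (friction about 0.3); origin at its centre
- blank5: white ceramic blank, one of six alike: a chunky round puck with broad 45 degree chamfers, 22 mm diameter, 18 mm tall, 20 to 35 g, polished and slippery (friction about 0.3); origin at its centre
- objective: loose brass microscope objective with a black band, standing upright, 40 mm diameter, 65 mm tall; origin under its centre. Bystander.
- post: loose steel optics post, 13 mm thick, on a 44 mm round foot with a black clamp block (26 x 30 mm) on top, 90 mm tall; origin under its centre. Bystander.
- heatsink: loose black finned heat sink 60 x 50 x 40 mm; origin under its centre. Bystander.

How it is judged (in metres and radians):
On the way, in this order (a step that is already met when the one before it is completed fails the run):
1. at least one blank lies in the scoop's pan, lifted clear of the bin ((((x of blank0 in the frame of scoop between -0.045 and 0.045 m and y of blank0 in the frame of scoop between -0.038 and 0.038 m and z of blank0 in the frame of scoop between 0 and 0.045 m) and z of blank0 in the frame of bin above 0.085 m) or ((x of blank1 in the frame of scoop between -0.045 and 0.045 m and y of blank1 in the frame of scoop between -0.038 and 0.038 m and z of blank1 in the frame of scoop between 0 and 0.045 m) and z of blank1 in the frame of bin above 0.085 m) or ((x of blank2 in the frame of scoop between -0.045 and 0.045 m and y of blank2 in the frame of scoop between -0.038 and 0.038 m and z of blank2 in the frame of scoop between 0 and 0.045 m) and z of blank2 in the frame of bin above 0.085 m) or ((x of blank3 in the frame of scoop between -0.045 and 0.045 m and y of blank3 in the frame of scoop between -0.038 and 0.038 m and z of blank3 in the frame of scoop between 0 and 0.045 m) and z of blank3 in the frame of bin above 0.085 m) or ((x of blank4 in the frame of scoop between -0.045 and 0.045 m and y of blank4 in the frame of scoop between -0.038 and 0.038 m and z of blank4 in the frame of scoop between 0 and 0.045 m) and z of blank4 in the frame of bin above 0.085 m) or ((x of blank5 in the frame of scoop between -0.045 and 0.045 m and y of blank5 in the frame of scoop between -0.038 and 0.038 m and z of blank5 in the frame of scoop between 0 and 0.045 m) and z of blank5 in the frame of bin above 0.085 m))), for 0.2 s.
2. at least three blanks lie in the dish ((((horizontal distance between blank0 and dish below 0.072 m and z of blank0 in the frame of dish between 0 and 0.04 m) and (horizontal distance between blank1 and dish below 0.072 m and z of blank1 in the frame of dish between 0 and 0.04 m) and (horizontal distance between blank2 and dish below 0.072 m and z of blank2 in the frame of dish between 0 and 0.04 m)) or ((horizontal distance between blank0 and dish below 0.072 m and z of blank0 in the frame of dish between 0 and 0.04 m) and (horizontal distance between blank1 and dish below 0.072 m and z of blank1 in the frame of dish between 0 and 0.04 m) and (horizontal distance between blank3 and dish below 0.072 m and z of blank3 in the frame of dish between 0 and 0.04 m)) or ((horizontal distance between blank0 and dish below 0.072 m and z of blank0 in the frame of dish between 0 and 0.04 m) and (horizontal distance between blank1 and dish below 0.072 m and z of blank1 in the frame of dish between 0 and 0.04 m) and (horizontal distance between blank4 and dish below 0.072 m and z of blank4 in the frame of dish between 0 and 0.04 m)) or ((horizontal distance between blank0 and dish below 0.072 m and z of blank0 in the frame of dish between 0 and 0.04 m) and (horizontal distance between blank1 and dish below 0.072 m and z of blank1 in the frame of dish between 0 and 0.04 m) and (horizontal distance between blank5 and dish below 0.072 m and z of blank5 in the frame of dish between 0 and 0.04 m)) or ((horizontal distance between blank0 and dish below 0.072 m and z of blank0 in the frame of dish between 0 and 0.04 m) and (horizontal distance between blank2 and dish below 0.072 m and z of blank2 in the frame of dish between 0 and 0.04 m) and (horizontal distance between blank3 and dish below 0.072 m and z of blank3 in the frame of dish between 0 and 0.04 m)) or ((horizontal distance between blank0 and dish below 0.072 m and z of blank0 in the frame of dish between 0 and 0.04 m) and (horizontal distance between blank2 and dish below 0.072 m and z of blank2 in the frame of dish between 0 and 0.04 m) and (horizontal distance between blank4 and dish below 0.072 m and z of blank4 in the frame of dish between 0 and 0.04 m)) or ((horizontal distance between blank0 and dish below 0.072 m and z of blank0 in the frame of dish between 0 and 0.04 m) and (horizontal distance between blank2 and dish below 0.072 m and z of blank2 in the frame of dish between 0 and 0.04 m) and (horizontal distance between blank5 and dish below 0.072 m and z of blank5 in the frame of dish between 0 and 0.04 m)) or ((horizontal distance between blank0 and dish below 0.072 m and z of blank0 in the frame of dish between 0 and 0.04 m) and (horizontal distance between blank3 and dish below 0.072 m and z of blank3 in the frame of dish between 0 and 0.04 m) and (horizontal distance between blank4 and dish below 0.072 m and z of blank4 in the frame of dish between 0 and 0.04 m)) or ((horizontal distance between blank0 and dish below 0.072 m and z of blank0 in the frame of dish between 0 and 0.04 m) and (horizontal distance between blank3 and dish below 0.072 m and z of blank3 in the frame of dish between 0 and 0.04 m) and (horizontal distance between blank5 and dish below 0.072 m and z of blank5 in the frame of dish between 0 and 0.04 m)) or ((horizontal distance between blank0 and dish below 0.072 m and z of blank0 in the frame of dish between 0 and 0.04 m) and (horizontal distance between blank4 and dish below 0.072 m and z of blank4 in the frame of dish between 0 and 0.04 m) and (horizontal distance between blank5 and dish below 0.072 m and z of blank5 in the frame of dish between 0 and 0.04 m)) or ((horizontal distance between blank1 and dish below 0.072 m and z of blank1 in the frame of dish between 0 and 0.04 m) and (horizontal distance between blank2 and dish below 0.072 m and z of blank2 in the frame of dish between 0 and 0.04 m) and (horizontal distance between blank3 and dish below 0.072 m and z of blank3 in the frame of dish between 0 and 0.04 m)) or ((horizontal distance between blank1 and dish below 0.072 m and z of blank1 in the frame of dish between 0 and 0.04 m) and (horizontal distance between blank2 and dish below 0.072 m and z of blank2 in the frame of dish between 0 and 0.04 m) and (horizontal distance between blank4 and dish below 0.072 m and z of blank4 in the frame of dish between 0 and 0.04 m)) or ((horizontal distance between blank1 and dish below 0.072 m and z of blank1 in the frame of dish between 0 and 0.04 m) and (horizontal distance between blank2 and dish below 0.072 m and z of blank2 in the frame of dish between 0 and 0.04 m) and (horizontal distance between blank5 and dish below 0.072 m and z of blank5 in the frame of dish between 0 and 0.04 m)) or ((horizontal distance between blank1 and dish below 0.072 m and z of blank1 in the frame of dish between 0 and 0.04 m) and (horizontal distance between blank3 and dish below 0.072 m and z of blank3 in the frame of dish between 0 and 0.04 m) and (horizontal distance between blank4 and dish below 0.072 m and z of blank4 in the frame of dish between 0 and 0.04 m)) or ((horizontal distance between blank1 and dish below 0.072 m and z of blank1 in the frame of dish between 0 and 0.04 m) and (horizontal distance between blank3 and dish below 0.072 m and z of blank3 in the frame of dish between 0 and 0.04 m) and (horizontal distance between blank5 and dish below 0.072 m and z of blank5 in the frame of dish between 0 and 0.04 m)) or ((horizontal distance between blank1 and dish below 0.072 m and z of blank1 in the frame of dish between 0 and 0.04 m) and (horizontal distance between blank4 and dish below 0.072 m and z of blank4 in the frame of dish between 0 and 0.04 m) and (horizontal distance between blank5 and dish below 0.072 m and z of blank5 in the frame of dish between 0 and 0.04 m)) or ((horizontal distance between blank2 and dish below 0.072 m and z of blank2 in the frame of dish between 0 and 0.04 m) and (horizontal distance between blank3 and dish below 0.072 m and z of blank3 in the frame of dish between 0 and 0.04 m) and (horizontal distance between blank4 and dish below 0.072 m and z of blank4 in the frame of dish between 0 and 0.04 m)) or ((horizontal distance between blank2 and dish below 0.072 m and z of blank2 in the frame of dish between 0 and 0.04 m) and (horizontal distance between blank3 and dish below 0.072 m and z of blank3 in the frame of dish between 0 and 0.04 m) and (horizontal distance between blank5 and dish below 0.072 m and z of blank5 in the frame of dish between 0 and 0.04 m)) or ((horizontal distance between blank2 and dish below 0.072 m and z of blank2 in the frame of dish between 0 and 0.04 m) and (horizontal distance between blank4 and dish below 0.072 m and z of blank4 in the frame of dish between 0 and 0.04 m) and (horizontal distance between blank5 and dish below 0.072 m and z of blank5 in the frame of dish between 0 and 0.04 m)) or ((horizontal distance between blank3 and dish below 0.072 m and z of blank3 in the frame of dish between 0 and 0.04 m) and (horizontal distance between blank4 and dish below 0.072 m and z of blank4 in the frame of dish between 0 and 0.04 m) and (horizontal distance between blank5 and dish below 0.072 m and z of blank5 in the frame of dish between 0 and 0.04 m)))), for 0.2 s.
At the end, for the whole second after the job is handed in: At least three blanks lie in the dish, every other blank is in the dish or in the bin, all at rest; the scoop stands level (within 7 degrees) on the mat, its pan centre over the mat, at rest and released ((((horizontal distance between blank0 and dish below 0.072 m and z of blank0 in the frame of dish between 0 and 0.04 m) and (horizontal distance between blank1 and dish below 0.072 m and z of blank1 in the frame of dish between 0 and 0.04 m) and (horizontal distance between blank2 and dish below 0.072 m and z of blank2 in the frame of dish between 0 and 0.04 m)) or ((horizontal distance between blank0 and dish below 0.072 m and z of blank0 in the frame of dish between 0 and 0.04 m) and (horizontal distance between blank1 and dish below 0.072 m and z of blank1 in the frame of dish between 0 and 0.04 m) and (horizontal distance between blank3 and dish below 0.072 m and z of blank3 in the frame of dish between 0 and 0.04 m)) or ((horizontal distance between blank0 and dish below 0.072 m and z of blank0 in the frame of dish between 0 and 0.04 m) and (horizontal distance between blank1 and dish below 0.072 m and z of blank1 in the frame of dish between 0 and 0.04 m) and (horizontal distance between blank4 and dish below 0.072 m and z of blank4 in the frame of dish between 0 and 0.04 m)) or ((horizontal distance between blank0 and dish below 0.072 m and z of blank0 in the frame of dish between 0 and 0.04 m) and (horizontal distance between blank1 and dish below 0.072 m and z of blank1 in the frame of dish between 0 and 0.04 m) and (horizontal distance between blank5 and dish below 0.072 m and z of blank5 in the frame of dish between 0 and 0.04 m)) or ((horizontal distance between blank0 and dish below 0.072 m and z of blank0 in the frame of dish between 0 and 0.04 m) and (horizontal distance between blank2 and dish below 0.072 m and z of blank2 in the frame of dish between 0 and 0.04 m) and (horizontal distance between blank3 and dish below 0.072 m and z of blank3 in the frame of dish between 0 and 0.04 m)) or ((horizontal distance between blank0 and dish below 0.072 m and z of blank0 in the frame of dish between 0 and 0.04 m) and (horizontal distance between blank2 and dish below 0.072 m and z of blank2 in the frame of dish between 0 and 0.04 m) and (horizontal distance between blank4 and dish below 0.072 m and z of blank4 in the frame of dish between 0 and 0.04 m)) or ((horizontal distance between blank0 and dish below 0.072 m and z of blank0 in the frame of dish between 0 and 0.04 m) and (horizontal distance between blank2 and dish below 0.072 m and z of blank2 in the frame of dish between 0 and 0.04 m) and (horizontal distance between blank5 and dish below 0.072 m and z of blank5 in the frame of dish between 0 and 0.04 m)) or ((horizontal distance between blank0 and dish below 0.072 m and z of blank0 in the frame of dish between 0 and 0.04 m) and (horizontal distance between blank3 and dish below 0.072 m and z of blank3 in the frame of dish between 0 and 0.04 m) and (horizontal distance between blank4 and dish below 0.072 m and z of blank4 in the frame of dish between 0 and 0.04 m)) or ((horizontal distance between blank0 and dish below 0.072 m and z of blank0 in the frame of dish between 0 and 0.04 m) and (horizontal distance between blank3 and dish below 0.072 m and z of blank3 in the frame of dish between 0 and 0.04 m) and (horizontal distance between blank5 and dish below 0.072 m and z of blank5 in the frame of dish between 0 and 0.04 m)) or ((horizontal distance between blank0 and dish below 0.072 m and z of blank0 in the frame of dish between 0 and 0.04 m) and (horizontal distance between blank4 and dish below 0.072 m and z of blank4 in the frame of dish between 0 and 0.04 m) and (horizontal distance between blank5 and dish below 0.072 m and z of blank5 in the frame of dish between 0 and 0.04 m)) or ((horizontal distance between blank1 and dish below 0.072 m and z of blank1 in the frame of dish between 0 and 0.04 m) and (horizontal distance between blank2 and dish below 0.072 m and z of blank2 in the frame of dish between 0 and 0.04 m) and (horizontal distance between blank3 and dish below 0.072 m and z of blank3 in the frame of dish between 0 and 0.04 m)) or ((horizontal distance between blank1 and dish below 0.072 m and z of blank1 in the frame of dish between 0 and 0.04 m) and (horizontal distance between blank2 and dish below 0.072 m and z of blank2 in the frame of dish between 0 and 0.04 m) and (horizontal distance between blank4 and dish below 0.072 m and z of blank4 in the frame of dish between 0 and 0.04 m)) or ((horizontal distance between blank1 and dish below 0.072 m and z of blank1 in the frame of dish between 0 and 0.04 m) and (horizontal distance between blank2 and dish below 0.072 m and z of blank2 in the frame of dish between 0 and 0.04 m) and (horizontal distance between blank5 and dish below 0.072 m and z of blank5 in the frame of dish between 0 and 0.04 m)) or ((horizontal distance between blank1 and dish below 0.072 m and z of blank1 in the frame of dish between 0 and 0.04 m) and (horizontal distance between blank3 and dish below 0.072 m and z of blank3 in the frame of dish between 0 and 0.04 m) and (horizontal distance between blank4 and dish below 0.072 m and z of blank4 in the frame of dish between 0 and 0.04 m)) or ((horizontal distance between blank1 and dish below 0.072 m and z of blank1 in the frame of dish between 0 and 0.04 m) and (horizontal distance between blank3 and dish below 0.072 m and z of blank3 in the frame of dish between 0 and 0.04 m) and (horizontal distance between blank5 and dish below 0.072 m and z of blank5 in the frame of dish between 0 and 0.04 m)) or ((horizontal distance between blank1 and dish below 0.072 m and z of blank1 in the frame of dish between 0 and 0.04 m) and (horizontal distance between blank4 and dish below 0.072 m and z of blank4 in the frame of dish between 0 and 0.04 m) and (horizontal distance between blank5 and dish below 0.072 m and z of blank5 in the frame of dish between 0 and 0.04 m)) or ((horizontal distance between blank2 and dish below 0.072 m and z of blank2 in the frame of dish between 0 and 0.04 m) and (horizontal distance between blank3 and dish below 0.072 m and z of blank3 in the frame of dish between 0 and 0.04 m) and (horizontal distance between blank4 and dish below 0.072 m and z of blank4 in the frame of dish between 0 and 0.04 m)) or ((horizontal distance between blank2 and dish below 0.072 m and z of blank2 in the frame of dish between 0 and 0.04 m) and (horizontal distance between blank3 and dish below 0.072 m and z of blank3 in the frame of dish between 0 and 0.04 m) and (horizontal distance between blank5 and dish below 0.072 m and z of blank5 in the frame of dish between 0 and 0.04 m)) or ((horizontal distance between blank2 and dish below 0.072 m and z of blank2 in the frame of dish between 0 and 0.04 m) and (horizontal distance between blank4 and dish below 0.072 m and z of blank4 in the frame of dish between 0 and 0.04 m) and (horizontal distance between blank5 and dish below 0.072 m and z of blank5 in the frame of dish between 0 and 0.04 m)) or ((horizontal distance between blank3 and dish below 0.072 m and z of blank3 in the frame of dish between 0 and 0.04 m) and (horizontal distance between blank4 and dish below 0.072 m and z of blank4 in the frame of dish between 0 and 0.04 m) and (horizontal distance between blank5 and dish below 0.072 m and z of blank5 in the frame of dish between 0 and 0.04 m))) and ((x of blank0 in the frame of bin between -0.108 and 0.115 m and y of blank0 in the frame of bin between -0.045 and 0.045 m and z of blank0 in the frame of bin between 0 and 0.08 m) or (horizontal distance between blank0 and dish below 0.072 m and z of blank0 in the frame of dish between 0 and 0.04 m)) and ((x of blank1 in the frame of bin between -0.108 and 0.115 m and y of blank1 in the frame of bin between -0.045 and 0.045 m and z of blank1 in the frame of bin between 0 and 0.08 m) or (horizontal distance between blank1 and dish below 0.072 m and z of blank1 in the frame of dish between 0 and 0.04 m)) and ((x of blank2 in the frame of bin between -0.108 and 0.115 m and y of blank2 in the frame of bin between -0.045 and 0.045 m and z of blank2 in the frame of bin between 0 and 0.08 m) or (horizontal distance between blank2 and dish below 0.072 m and z of blank2 in the frame of dish between 0 and 0.04 m)) and ((x of blank3 in the frame of bin between -0.108 and 0.115 m and y of blank3 in the frame of bin between -0.045 and 0.045 m and z of blank3 in the frame of bin between 0 and 0.08 m) or (horizontal distance between blank3 and dish below 0.072 m and z of blank3 in the frame of dish between 0 and 0.04 m)) and ((x of blank4 in the frame of bin between -0.108 and 0.115 m and y of blank4 in the frame of bin between -0.045 and 0.045 m and z of blank4 in the frame of bin between 0 and 0.08 m) or (horizontal distance between blank4 and dish below 0.072 m and z of blank4 in the frame of dish between 0 and 0.04 m)) and ((x of blank5 in the frame of bin between -0.108 and 0.115 m and y of blank5 in the frame of bin between -0.045 and 0.045 m and z of blank5 in the frame of bin between 0 and 0.08 m) or (horizontal distance between blank5 and dish below 0.072 m and z of blank5 in the frame of dish between 0 and 0.04 m)) and linear speed of each of blank0, blank1, blank2, blank3, blank4, blank5 below 0.05 m/s and x of scoop in the frame of mat between -0.135 and 0.135 m and y of scoop in the frame of mat between -0.065 and 0.065 m and z of scoop in the frame of mat below 0.01 m and angle between scoop's own z axis and vertical below 0.12 rad and linear speed of scoop below 0.03 m/s); the robot touches nothing.
It fails at once if a blank is touched by the gripper or arm (contact force between any of the fingers, the arm and blank0 above 0.3 N or contact force between any of the fingers, the arm and blank1 above 0.3 N or contact force between any of the fingers, the arm and blank2 above 0.3 N or contact force between any of the fingers, the arm and blank3 above 0.3 N or contact force between any of the fingers, the arm and blank4 above 0.3 N or contact force between any of the fingers, the arm and blank5 above 0.3 N).
It fails at once if a blank is dropped or flung (over 2 m/s, a fall of about 200 mm) (linear speed of any of blank0, blank1, blank2, blank3, blank4, blank5 above 2 m/s).
It fails at once if a bystander (objective, post, heat sink) is shifted by more than 20 mm (distance of any of objective, post, heatsink from where it was at the start of the episode above 0.02 m).
It also fails if it takes over 59 s, if anything falls off the work surface, if the arm or the gripper's body presses on something with over 40 N, if the wrist force passes 120 N, or if a joint passes its speed limit or range.

## Working session

There is one attempt and no reset: what is moved stays moved. The work goes in short steps, Python scripts to look and compute and a tool call to move; the robot and the scene stay as the last step left them, time stands still between calls to the robot, and variables do not carry over. Pictures are saved under pics/ and viewed, about 8 in all and at most 12, crops included, and the job is handed in when it is done.

Besides the shell and the picture viewer there is one more tool, called after "Call:" by a JSON object that holds its "method" and its "body", one argument or row to a line. play_rows: Moves the arm, as the interface text tells. Its arguments: {"type":"object","properties":{"commands":{"type":"array","items":{"type":"array","items":{"type":"array","items":{"type":"number"}}}}},"required":["commands"]}

```bash
mkdir -p pics; ls; cat > h.py <<'E'
import numpy as np, cv2
from station import r
def cap(n):
    c=r.capture(n); im=c["image"]; z=c["range_z"]; K=np.array(c["intrinsics"]); E=np.array(c["extrinsics"])
    v,u=np.mgrid[0:im.shape[0],0:im.shape[1]]
    x=(u-K[0,2])/K[0,0]*z; y=(v-K[1,2])/K[1,1]*z
    P=np.stack([x,-y,-z],-1)@E[:3,:3].T+E[:3,3]
    P[z<=0]=np.nan
    return im,P,K,E
def save(n,im): cv2.imwrite("pics/"+n+".png",cv2.cvtColor(im,cv2.COLOR_RGB2BGR))
E
python3 - <<'E'
from h import *
for n in ("top","side"):
    im,P,K,E=cap(n); save(n+"0",im); np.save(n+"0.npy",P); print(n,K.tolist(),E.round(3).tolist())
s=r.sense(); print(s)
E
```

```text
pics
top [[435.2844837830562, 0.0, 322.63667366842304], [0.0, 435.2844837830562, 199.40702710525755], [0.0, 0.0, 1.0]] [[0.018, 0.984, -0.18, 0.401], [-1.0, 0.019, 0.003, 0.081], [0.007, 0.18, 0.984, 1.128], [0.0, 0.0, 0.0, 1.0]]
side [[473.4279220238497, 0.0, 313.8690738677088], [0.0, 473.4279220238497, 199.6446647748581], [0.0, 0.0, 1.0]] [[0.84, 0.304, -0.449, 0.074], [-0.543, 0.481, -0.689, -0.716], [0.007, 0.822, 0.569, 0.754], [0.0, 0.0, 0.0, 1.0]]
{'time_s': 0.1, 'joints': array([ 9.06178652e+01,  2.20846603e+01,  3.89438745e-01, -2.48473535e-02,
       -6.84109709e+01, -1.48175540e+01]), 'joint_velocities': array([-0.10942361, -0.06582693,  0.1013234 ,  0.06606403,  0.09617873,
        0.00982244]), 'effort': array([ 2.46140473e-06, -3.91687310e+01,  1.87936038e+01,  4.23176318e+00,
        1.34958036e-02, -7.21601509e-05]), 'tcp_pos': array([0.1531569 , 0.60540325, 0.22160057]), 'ee_rot': array([[ 9.69407452e-01, -2.45456809e-01, -3.83235532e-04],
       [-2.45457094e-01, -9.69405676e-01, -1.85761525e-03],
       [ 8.44536136e-05,  1.89485395e-03, -9.99998201e-01]]), 'wrist_force': array([ 0.30374446, -0.25821463, -0.43930376]), 'moment': array([0.0105892 , 0.01254685, 0.02054408]), 'gripper_width': 0.9989018607565457}
```

View pics/top0.png

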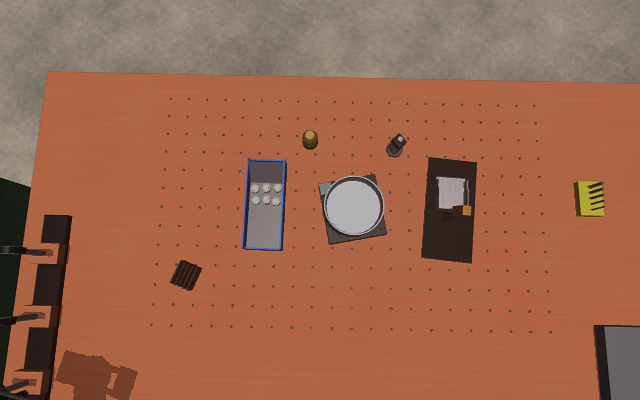

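View pics/side0.png

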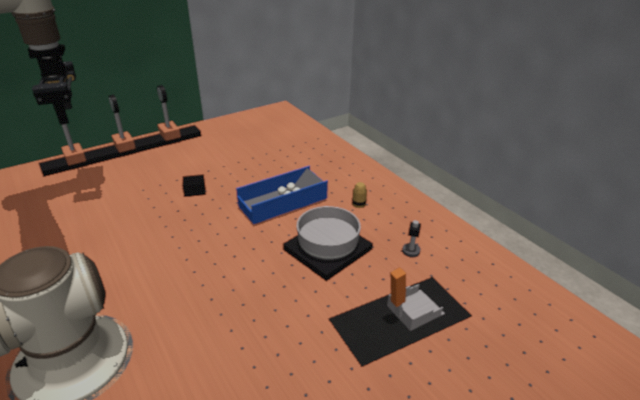

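The top view shows the bin at (265,205) with six blanks at (265,194), the dish at (354,206), the mat at (450,210) with the scoop pan at (451,193), and the handle at about (461,210). The bystanders are at (310,140), (397,145) and (186,275). The side view agrees, with the handle at (398,287).

```bash
python3 - <<'E'
from h import *
ims={n:cv2.cvtColor(cv2.imread(f"pics/{n}0.png"),cv2.COLOR_BGR2RGB) for n in("top","side")}
for n in ("top","side"):
    im=ims[n]; P=np.load(n+"0.npy"); h=cv2.cvtColor(im,cv2.COLOR_RGB2HSV); f=np.isfinite(P[...,0])
    X,Y,Z=P[...,0],P[...,1],P[...,2]
    print(n,"board z",np.nanmedian(Z[(abs(Y)<.5)&(X>.4)&(X<.8)]))
    # bin
    m=f&(h[...,0]>105)&(h[...,0]<128)&(h[...,1]>120)&(abs(X-.55)<.25)&(Y>.05)&(Y<.4)
    print(" blue zmax",np.percentile(Z[m],[5,50,90,97,99.5]).round(4))
    zt=np.percentile(Z[m],97); mm=m&(Z>zt-.008)
    rc=cv2.minAreaRect(P[mm][:,:2].astype(np.float32)*1000); print(" rim rect",rc, mm.sum())
    # blanks
    m2=f&(h[...,1]<40)&(h[...,2]>150)&(Y>.15)&(Y<.32)&(X>.4)
    nn,lab,st,ce=cv2.connectedComponentsWithStats(m2.astype(np.uint8))
    for i in range(1,nn):
        if st[i,4]>15: q=P[lab==i]; print(" blank",st[i,4],q.mean(0).round(3),q[:,2].max().round(3))
    # floor
    m3=f&(X>.4)&(X<.75)&(Y>.17)&(Y<.27)&(h[...,1]<60)&(h[...,2]<150)
    if n=="top":
        for x in np.arange(.42,.72,.02):
            s=m3&(abs(X-x)<.01)&(abs(Y-.215)<.025)
            if s.sum(): print("  fl",x.round(2),np.median(Z[s]).round(4),s.sum())
    # dish
    m4=f&(h[...,1]<60)&(abs(Y)<.13)&(X>.35)&(X<.75)&(Z>.070)&(Z<.09)
    (c,rad)=cv2.minEnclosingCircle(P[m4][:,:2].astype(np.float32)); print(" dish rim",c,rad,np.median(Z[m4]))
    # handle
    m5=f&(h[...,0]<20)&(h[...,1]>150)&(Y<-.12)&(Y>-.4)&(Z>.04)&(X>.3)&(X<.8)
    q=P[m5]; print(" orange",len(q),q.min(0).round(3),q.max(0).round(3)); t=q[:,2]>q[:,2].max()-.01
    print("  top of handle",t.sum(),q[t].mean(0).round(4),cv2.minAreaRect(q[t][:,:2].astype(np.float32)*1000))
    # mat & pan
    m6=f&(h[...,2]<70)&(abs(Z-.003)<.006)&(Y<-.12)&(Y>-.4)&(X>.3)&(X<.85)
    print(" mat",cv2.minAreaRect(P[m6][:,:2].astype(np.float32)*1000))
    m7=f&(h[...,1]<60)&(h[...,2]>90)&(Y<-.12)&(Y>-.4)&(X>.4)&(X<.8)&(Z<.045)
    print(" pan",m7.sum(),cv2.minAreaRect(P[m7][:,:2].astype(np.float32)*1000), np.percentile(P[m7][:,2],[2,50,98]))
    for nm,b in dict(obj=(.6,.8,.06,.2),post=(.6,.8,-.15,-.05),hs=(.3,.5,.3,.5)).items():
        s=f&(X>b[0])&(X<b[1])&(Y>b[2])&(Y<b[3])&(Z>.02)&(Z<.12); 
        if s.any(): print(" ",nm,P[s].min(0).round(3),P[s].max(0).round(3))
E
```

```text
top board z 2.3039021248116853e-05
 blue zmax [0.0418 0.0637 0.0676 0.0688 0.07  ]
 rim rect ((584.3712768554688, 224.03094482421875), (95.56829833984375, 226.5657196044922), 89.07579040527344) 262
 blank 42 [0.629 0.253 0.034] 0.039
 blank 46 [0.629 0.224 0.035] 0.04
 blank 42 [0.63  0.195 0.035] 0.04
 blank 45 [0.599 0.222 0.034] 0.039
 blank 48 [0.597 0.249 0.035] 0.042
 blank 49 [0.595 0.198 0.034] 0.04
  fl 0.44 0.002 2
  fl 0.48 0.0183 103
  fl 0.5 0.0181 154
  fl 0.52 0.0183 154
  fl 0.54 0.0183 157
  fl 0.56 0.0186 145
  fl 0.58 0.0184 145
  fl 0.6 0.0193 62
  fl 0.62 0.019 117
  fl 0.64 0.0191 84
  fl 0.66 0.0342 185
  fl 0.68 0.054 181
  fl 0.7 0.0486 12
 dish rim (0.6344651579856873, -0.040805310010910034) 0.1418359875679016 0.0766350857622835
 orange 193 [ 0.552 -0.264  0.057] [ 0.741 -0.124  0.143]
  top of handle 92 [ 0.5627 -0.2536  0.138 ] ((563.1914672851562, -253.48800659179688), (23.15312385559082, 19.790531158447266), 1.666366696357727)
 mat ((597.7213134765625, -215.62600708007812), (212.74212646484375, 279.7071838378906), 84.7318115234375)
 pan 788 ((589.8776245
[... 606 characters left out ...]
] -0.737
 dish rim (0.6363099813461304, -0.03918019309639931) 0.14075139164924622 0.07648138920132719
 orange 487 [ 0.549 -0.269  0.055] [ 0.581 -0.247  0.141]
  top of handle 136 [ 0.5608 -0.2586  0.1376] ((561.0071411132812, -257.14599609375), (23.816701889038086, 21.0527400970459), 0.0006310081807896495)
 mat ((599.5808715820312, -216.90081787109375), (215.23106384277344, 285.5484924316406), 84.36181640625)
 pan 779 ((615.82177734375, -255.95108032226562), (378.30242919921875, 150.22402954101562), 22.49176788330078) [0.00180549 0.00598431 0.03724535]
  obj [0.6  0.06 0.02] [0.778 0.199 0.08 ]
  post [ 0.6   -0.134  0.02 ] [ 0.764 -0.05   0.092]
  hs [0.367 0.379 0.02 ] [0.439 0.449 0.044]
```

```bash
python3 - <<'E'
from h import *
ims={n:cv2.cvtColor(cv2.imread(f"pics/{n}0.png"),cv2.COLOR_BGR2RGB) for n in("top","side")}
for n in ("top","side"):
    im=ims[n]; P=np.load(n+"0.npy"); h=cv2.cvtColor(im,cv2.COLOR_RGB2HSV); f=np.isfinite(P[...,0])
    X,Y,Z=P[...,0],P[...,1],P[...,2]
    m=f&(h[...,0]>105)&(h[...,0]<128)&(h[...,1]>120)&(abs(X-.55)<.25)&(Y>.05)&(Y<.4)&(Z>.055)
    for s,nm in((Y>.23,"left"),(Y<.21,"right")):
        q=P[m&s&(X>.49)&(X<.67)]; p=np.polyfit(q[:,0]-.58,q[:,1],1); print(n,nm,p.round(4),"yaw",np.degrees(p[0]).round(2),len(q))
    q=P[m]; print(" x ext",np.percentile(q[:,0],[1,99]).round(4))
    m4=f&(h[...,1]<60)&(np.hypot(X-.565,Y)<.11)&(Z>.072)&(Z<.085)
    q=P[m4]; A=np.c_[2*q[:,:2],np.ones(len(q))]; s=np.linalg.lstsq(A,(q[:,:2]**2).sum(1),rcond=None)[0]
    print(" dish",s[:2].round(4),np.sqrt(s[2]+s[0]**2+s[1]**2).round(4),len(q),q[:,2].max())
    md=f&(np.hypot(X-s[0],Y-s[1])<.04); print("  dish floor",np.median(Z[md]))
    R=f&(X>.4)&(X<.78)&(Y>-.30)&(Y<-.13)
    m6=R&(h[...,2]<75)&(abs(Z-.003)<.008)
    nn,lab,st,ce=cv2.connectedComponentsWithStats(m6.astype(np.uint8)); i=1+st[1:,4].argmax()
    print(" mat",cv2.minAreaRect(P[lab==i][:,:2].astype(np.float32)*1000))
    mp=R&(h[...,1]<90)&(h[...,2]>80)&(Z>0)&(Z<.012)&(X>.56)&(X<.72)
    print(" panfloor",mp.sum(),cv2.minAreaRect(P[mp][:,:2].astype(np.float32)*1000),np.median(Z[mp]))
    mw=R&(Z>.014)&(Z<.045)&(X>.55)
    print(" walls",mw.sum(),cv2.minAreaRect(P[mw][:,:2].astype(np.float32)*1000))
    for nm,b in dict(obj=(.68,.8,.06,.16),post=(.66,.8,-.15,-.05)).items():
        s=f&(X>b[0])&(X<b[1])&(Y>b[2])&(Y<b[3])&(Z>.02)&(Z<.12); 
        if s.any(): print(" ",nm,P[s].min(0).round(3),P[s].max(0).round(3))
E
```

```text
top left [-0.0181  0.2697] yaw -1.04 116
top right [-0.0167  0.1778] yaw -0.96 115
 x ext [0.4727 0.6958]
 dish [0.5811 0.0011] 0.0723 320 0.08321496669130624
  dish floor 0.045228828614950034
 mat ((588.9182739257812, -251.89154052734375), (121.37164306640625, 269.9558410644531), 84.59429931640625)
 panfloor 704 ((635.801025390625, -219.98031616210938), (150.39048767089844, 85.30708312988281), 84.56423950195312) 0.004284116213229439
 walls 206 ((618.8783569335938, -257.56500244140625), (77.8103256225586, 88.3085708618164), 86.96503448486328)
  obj [0.742 0.095 0.02 ] [0.779 0.135 0.068]
  post [ 0.661 -0.13   0.02 ] [ 0.767 -0.05   0.093]
side left [-0.0233  0.2673] yaw -1.33 178
side right [-0.0126  0.1755] yaw -0.72 245
 x ext [0.4735 0.6893]
 dish [ 0.5793 -0.002 ] 0.0722 412 0.08170992745210826
  dish floor 0.04645836230030764
 mat ((551.8558959960938, -241.9082794189453), (116.16734313964844, 203.79591369628906), 89.98579406738281)
 panfloor 690 ((647.0813598632812, -238.80160522460938), (151.94110107421875, 88.98445892333984), 71.236572265625) 0.005700355128236745
 walls 488 ((616.68359375, -258.83697509765625), (79.0843505859375, 90.9893798828125), 87.45710754394531)
  obj [0.74  0.089 0.02 ] [0.778 0.128 0.067]
  post [ 0.662 -0.134  0.02 ] [ 0.764 -0.05   0.092]
```

```bash
python3 - <<'E'
import cv2
a=cv2.imread("pics/top0.png")[145:275,410:500]; a=cv2.resize(a,None,fx=4,fy=4,interpolation=cv2.INTER_CUBIC)
b=cv2.imread("pics/side0.png")[255:365,320:480]; b=cv2.resize(b,(440*1,520*110*4//(4*130*1)) if 0 else None,fx=2.7,fy=2.7,interpolation=cv2.INTER_CUBIC)
import numpy as np
H=max(a.shape[0],b.shape[0]); c=np.zeros((H,a.shape[1]+b.shape[1],3),np.uint8); c[:a.shape[0],:a.shape[1]]=a; c[:b.shape[0],a.shape[1]:]=b
cv2.imwrite("pics/scoop0.png",c[:600,:800]); print(c.shape)
E
```

```text
(520, 792, 3)
```

View pics/scoop0.png

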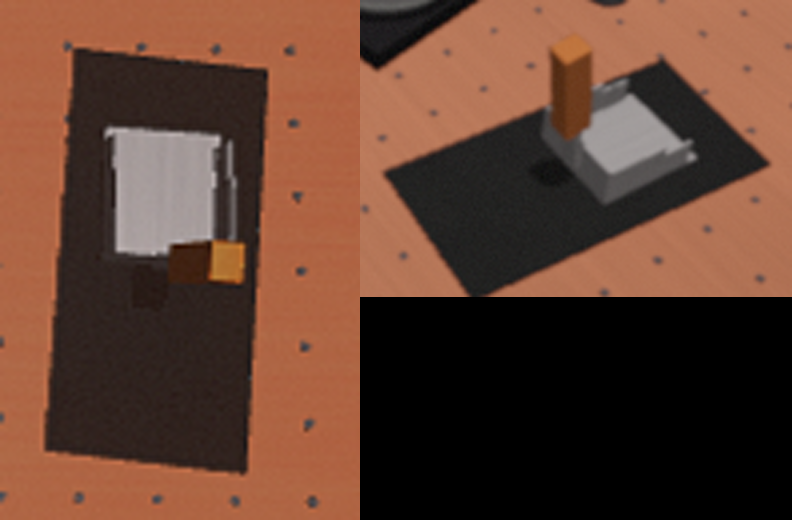

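The crop shows the scoop mouth pointing to +x (up in the top view), yaw about -3°. The handle top is at about (.562,-.2555,.138), which matches the height it must have. The bin floor is at z≈.0185, the bin centre at (.582,.224) with yaw -1°, and the dish at (.580,0). I'll move to the scoop now.

Call:
{"method": "play_rows", "body": {
  "commands": [
    [[0.02,-0.043,0,0,0,0.04,0],[0.04,-0.086,0,0,0,0.08,0],[0.06,-0.129,0,0,0,0.12,0],[0.08,-0.172,0,0,0,0.16,0],[0.1,-0.215,0,0,0,0.2,0]]
  ]
}}

```text
time_s: 0.6
tcp_pos: [0.2536, 0.3887, 0.2222]
ee_rot: [[0.999, -0.046, -0.0], [-0.046, -0.999, -0.001], [-0.0, 0.001, -1.0]]
wrist_force: [0.3, 0.9, 0.0]
gripper_width: 0.996
```

Call:
{"method": "play_rows", "body": {
  "commands": [
    [[0.02,-0.043,0,-0.0014,-0.028,0,0],[0.04,-0.086,0,-0.0028,-0.056,0,0],[0.06,-0.129,0,-0.0042,-0.084,0,0],[0.08,-0.172,0,-0.0056,-0.112,0,0],[0.1,-0.215,0,-0.007,-0.14,0,0]]
  ]
}}

```text
time_s: 1.1
tcp_pos: [0.3534, 0.1739, 0.2225]
ee_rot: [[0.989, -0.047, 0.141], [-0.046, -0.999, -0.007], [0.141, 0.0, -0.99]]
wrist_force: [1.3, 0.4, -0.2]
gripper_width: 1.004
```

Call:
{"method": "play_rows", "body": {
  "commands": [
    [[0.02,-0.043,0,0,0,0,0],[0.04,-0.086,0,0,0,0,0],[0.06,-0.129,0,0,0,0,0],[0.08,-0.172,0,0,0,0,0],[0.1,-0.215,0,0,0,0,0]]
  ]
}}

```text
time_s: 1.6
tcp_pos: [0.4534, -0.0412, 0.2226]
ee_rot: [[0.989, -0.048, 0.14], [-0.047, -0.999, -0.007], [0.14, 0.0, -0.99]]
wrist_force: [0.8, 1.1, 0.3]
gripper_width: 1.0
```

Call:
{"method": "play_rows", "body": {
  "commands": [
    [[0.02,-0.043,0,0,0,0,0],[0.04,-0.086,0,0,0,0,0],[0.06,-0.129,0,0,0,0,0],[0.08,-0.172,0,0,0,0,0],[0.1,-0.215,0,0,0,0,0]]
  ]
}}

```text
time_s: 2.1
tcp_pos: [0.5535, -0.2561, 0.222]
ee_rot: [[0.989, -0.048, 0.139], [-0.048, -0.999, -0.007], [0.139, -0.0, -0.99]]
wrist_force: [1.1, 0.5, 0.5]
gripper_width: 0.998
```

```bash
python3 -c "
from h import *
s=r.sense(); print(s['time_s'],s['tcp_pos'],s['ee_rot'].round(4),s['joints'].round(1),s['wrist_force'])"
```

```text
2.1 [ 0.55349085 -0.25611954  0.22197666] [[ 9.891e-01 -4.830e-02  1.387e-01]
 [-4.790e-02 -9.988e-01 -6.600e-03]
 [ 1.389e-01 -1.000e-04 -9.903e-01]] [-10.2  16.9  -7.2  -1.2 -57.9  98. ] [1.14772354 0.47901463 0.48929369]
```

Call:
{"method": "play_rows", "body": {
  "commands": [
    [[0.003,0,-0.025,0,0,0,0],[0.006,0,-0.05,0,0,0,0],[0.009,0,-0.075,0,0,0,0],[0.012,0,-0.1,0,0,0,0],[0.014,0,-0.118,0,0,0,0]]
  ]
}}

```text
time_s: 2.6
tcp_pos: [0.5662, -0.2539, 0.102]
ee_rot: [[0.989, -0.048, 0.136], [-0.048, -0.999, -0.006], [0.136, -0.001, -0.991]]
wrist_force: [0.1, -0.4, 0.1]
gripper_width: 1.002
```

Call:
{"method": "play_rows", "body": {
  "commands": [
    [[0.002,0,-0.014,0,0,0,0],[0.002,0,-0.014,0,0,0,0.3],[0.002,0,-0.014,0,0,0,0.5],[0.002,0,-0.014,0,0,0,0.7],[0.002,0,-0.014,0,0,0,1.0]]
  ]
}}

```text
time_s: 3.1
tcp_pos: [0.5699, -0.2542, 0.0919]
ee_rot: [[0.989, -0.048, 0.142], [-0.047, -0.999, -0.007], [0.142, 0.001, -0.99]]
wrist_force: [0.3, 0.6, 0.3]
gripper_width: 0.723
```

Call:
{"method": "play_rows", "body": {
  "commands": [
    [[0,0,0,0,0,0,1],[0,0,0,0,0,0,1],[0,0,0,0,0,0,1],[0,0,0,0,0,0,1],[0,0,0,0,0,0,1]]
  ]
}}

```text
time_s: 3.6
tcp_pos: [0.5693, -0.2541, 0.0906]
ee_rot: [[0.989, -0.048, 0.14], [-0.047, -0.999, -0.007], [0.14, 0.0, -0.99]]
wrist_force: [0.3, -0.5, -0.6]
gripper_width: 0.263
```

```bash
python3 -c "
from h import *
im,P,K,E=cap('side'); 
s=r.sense(); print(s['time_s'],s['tcp_pos'],s['ee_rot'].round(4),s['wrist_force'],s['moment'],s['gripper_width'])
save('grip',cv2.resize(im[180:380,300:500],None,fx=3,fy=3))"
```

```text
3.65 [ 0.5692109  -0.25422739  0.09057101] [[ 9.891e-01 -4.780e-02  1.394e-01]
 [-4.730e-02 -9.989e-01 -7.100e-03]
 [ 1.396e-01  4.000e-04 -9.902e-01]] [ 0.80824676  4.4988847  -2.60545687] [2.14925345 0.19120922 0.53251754] 0.2272591617577833
```

View pics/grip.png

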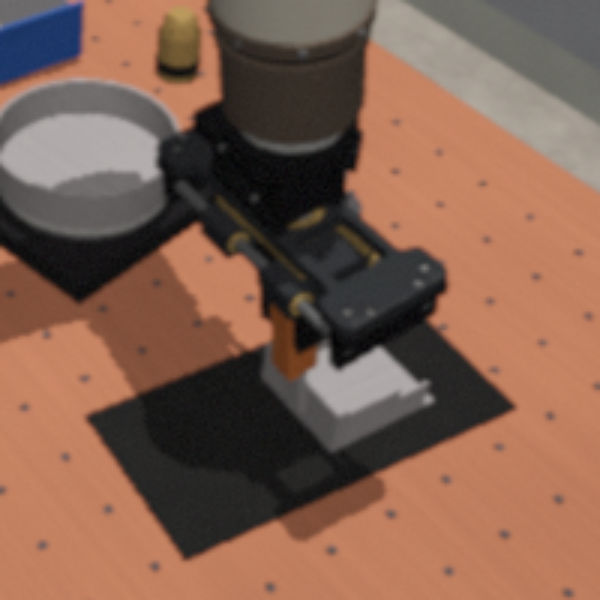

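The handle is gripped: the opening of 0.227 is 20 mm, as it must be, and the scoop stands level. I'll lift it and carry it to the bin's empty end.

Call:
{"method": "play_rows", "body": {
  "commands": [
    [[0,0,0.02,0,0,0,1],[0,0,0.045,0,0,0,1],[0,0,0.07,0,0,0,1],[0,0,0.095,0,0,0,1],[0,0,0.12,0,0,0,1]]
  ]
}}

```text
time_s: 4.15
tcp_pos: [0.5683, -0.2537, 0.2104]
ee_rot: [[0.989, -0.048, 0.137], [-0.048, -0.999, -0.006], [0.137, -0.001, -0.991]]
wrist_force: [1.1, -0.1, -2.0]
gripper_width: 0.226
```

Call:
{"method": "play_rows", "body": {
  "commands": [
    [[-0.007,0.025,0,0,0,0,1],[-0.014,0.06,0,0,0,0.01,1],[-0.02,0.095,0,0,0,0.02,1],[-0.027,0.13,0,0,0,0.03,1],[-0.034,0.165,0,0,0,0.03,1]]
  ]
}}

```text
time_s: 4.65
tcp_pos: [0.5339, -0.0878, 0.2096]
ee_rot: [[0.99, -0.018, 0.137], [-0.018, -1.0, -0.003], [0.137, 0.0, -0.991]]
wrist_force: [0.2, 1.4, -1.4]
gripper_width: 0.227
```

Call:
{"method": "play_rows", "body": {
  "commands": [
    [[-0.007,0.035,0,0,0,0,1],[-0.014,0.07,0,0,0,0,1],[-0.02,0.105,0,0,0,0,1],[-0.027,0.14,0,0,0,0,1],[-0.034,0.17,0,0,0,0,1]]
  ]
}}

```text
time_s: 5.15
tcp_pos: [0.4999, 0.0822, 0.2097]
ee_rot: [[0.99, -0.018, 0.138], [-0.017, -1.0, -0.003], [0.138, 0.001, -0.99]]
wrist_force: [-0.0, 0.2, -2.6]
gripper_width: 0.228
```

Call:
{"method": "play_rows", "body": {
  "commands": [
    [[-0.007,0.035,0,0,0,0,1],[-0.014,0.07,0,0,0,0,1],[-0.02,0.105,0,0,0,0,1],[-0.026,0.13,0,0,0,0,1],[-0.029,0.145,0,0,0,0,1]]
  ]
}}

```text
time_s: 5.65
tcp_pos: [0.4712, 0.2273, 0.2097]
ee_rot: [[0.99, -0.016, 0.138], [-0.016, -1.0, -0.003], [0.138, 0.001, -0.99]]
wrist_force: [1.1, 0.8, -3.2]
gripper_width: 0.23
```

Call:
{"method": "play_rows", "body": {
  "commands": [
    [[0,0,0,0,0,0,1],[0,0,0,0,0,0,1],[0,0,0,0,0,0,1]]
  ]
}}

```text
time_s: 5.95
tcp_pos: [0.4721, 0.2248, 0.2102]
ee_rot: [[0.99, -0.019, 0.139], [-0.019, -1.0, -0.004], [0.139, 0.001, -0.99]]
wrist_force: [0.0, 0.6, -2.5]
gripper_width: 0.222
```

```bash
python3 -c "
from h import *
s=r.sense(); print(s['time_s'],s['tcp_pos'],s['ee_rot'].round(4),s['wrist_force'],s['moment'],s['gripper_width'],s['joints'].round(1))
im,P,K,E=cap('top'); im2,P2,_,_=cap('side')
np.save('t1.npy',P);np.save('s1.npy',P2)
save('overbin',np.hstack([cv2.resize(im[140:260,215:315],None,fx=4,fy=4),cv2.resize(im2[120:270,200:330],(400,480))]))"
```

```text
5.95 [0.47214731 0.22475744 0.21024665] [[ 0.9901 -0.0192  0.1388]
 [-0.0189 -0.9998 -0.0037]
 [ 0.1389  0.001  -0.9903]] [ 0.01064544  0.58455905 -2.54469125] [-0.00967588  0.48928499  0.01515598] 0.2221453457134751 [ 46.8   9.1 -22.7   7.4 -53.1  37.9]
```

View pics/overbin.png

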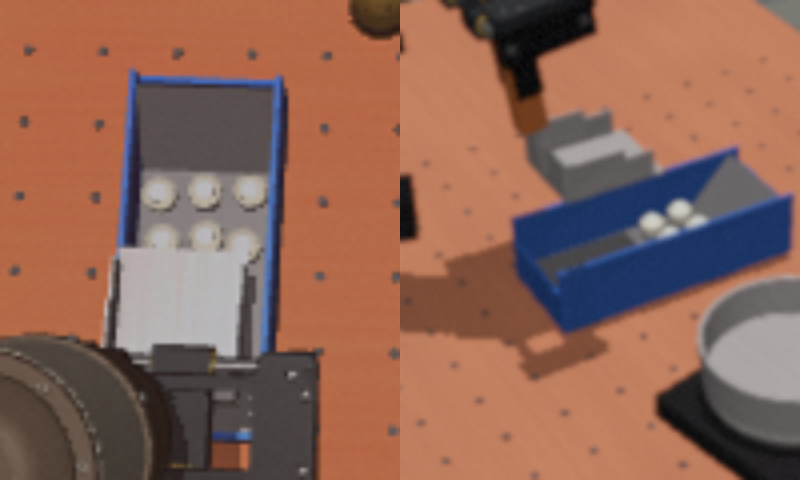

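The scoop is over the bin's empty half with its lip just short of the blanks (crop rows about 245). I'll measure the pan pose in world coordinates against the bin.

```bash
python3 - <<'E'
from h import *
for n in("t1","s1"):
    P=np.load(n+".npy"); X,Y,Z=P[...,0],P[...,1],P[...,2]
    R=(X>.49)&(X<.62)&(Y>.16)&(Y<.29)
    m=R&(Z>.112)&(Z<.132)
    q=P[m]; print(n,len(q),"floor z",np.median(q[:,2]))
    rc=cv2.minAreaRect(q[:,:2].astype(np.float32)*1000); print(rc, q.min(0).round(4),q.max(0).round(4))
    fl=q[(q[:,0]>.535)&(abs(q[:,1]-.225)<.025)]; A=np.c_[fl[:,:2]-[.55,.225],np.ones(len(fl))]; print(" plane",np.linalg.lstsq(A,fl[:,2],rcond=None)[0].round(4))
    w=P[R&(Z>.134)&(Z<.158)]
    for nm,s in(("L",w[:,1]>.235),("R",w[:,1]<.215)):
        v=w[s]; print(nm,len(v), np.percentile(v[:,1],[2,50,98]).round(4), np.percentile(v[:,0],[2,98]).round(4))
E
```

```text
t1 773 floor z 0.12422287348915462
((533.106201171875, 223.1604766845703), (84.40116119384766, 76.00892639160156), 0.1262214183807373) [0.491  0.1852 0.119 ] [0.5753 0.2612 0.1314]
 plane [-0.0153  0.0034  0.1242]
L 50 [0.2589 0.2599 0.262 ] [0.5145 0.5652]
R 42 [0.1852 0.186  0.1879] [0.5059 0.5631]
s1 277 floor z 0.1262653000609245
((534.7215576171875, 221.0530242919922), (82.67094421386719, 82.40887451171875), 85.91224670410156) [0.4907 0.1797 0.1224] [0.5752 0.2641 0.1317]
 plane [ 0.0083 -0.0046  0.1258]
L 151 [0.2551 0.2585 0.2623] [0.5005 0.564 ]
R 190 [0.1811 0.185  0.1885] [0.491  0.5621]
```

The pan is level with its centre at (.530,.223) and its lip at x=.575. I'll shift +1 mm in y, tilt the mouth 2° down, lower the scoop and feel for the floor.

Call:
{"method": "play_rows", "body": {
  "commands": [
    [[0,0.001,-0.02,0,0.007,0,1],[0.001,0.001,-0.04,0,0.014,0,1],[0.001,0.001,-0.06,0,0.021,0,1],[0.002,0.001,-0.08,0,0.028,0,1],[0.002,0.001,-0.09,0,0.035,0,1]]
  ]
}}

```text
time_s: 6.55
tcp_pos: [0.4737, 0.2255, 0.1189]
ee_rot: [[0.995, -0.019, 0.102], [-0.019, -1.0, -0.005], [0.102, 0.003, -0.995]]
wrist_force: [0.0, -0.1, -2.0]
gripper_width: 0.227
```

Call:
{"method": "play_rows", "body": {
  "commands": [
    [[0,0,-0.002,0,0,0,1],[0,0,-0.004,0,0,0,1],[0,0,-0.004,0,0,0,1],[0,0,-0.004,0,0,0,1]]
  ]
}}

```text
time_s: 6.95
tcp_pos: [0.4746, 0.2273, 0.1174]
ee_rot: [[0.994, -0.018, 0.106], [-0.018, -1.0, -0.002], [0.106, -0.0, -0.994]]
wrist_force: [-0.0, 1.0, -3.1]
gripper_width: 0.226
```

Call:
{"method": "play_rows", "body": {
  "commands": [
    [[0,0,-0.002,0,0,0,1],[0,0,-0.002,0,0,0,1],[0,0,-0.002,0,0,0,1]]
  ]
}}

```text
time_s: 7.25
tcp_pos: [0.4742, 0.2269, 0.1147]
ee_rot: [[0.994, -0.018, 0.105], [-0.018, -1.0, -0.003], [0.105, 0.001, -0.994]]
wrist_force: [1.2, -0.3, -2.3]
gripper_width: 0.223
```

Call:
{"method": "play_rows", "body": {
  "commands": [
    [[0,0,-0.002,0,0,0,1],[0,0,-0.002,0,0,0,1],[0,0,-0.002,0,0,0,1]]
  ]
}}

```text
time_s: 7.55
tcp_pos: [0.4742, 0.2269, 0.1124]
ee_rot: [[0.994, -0.018, 0.105], [-0.018, -1.0, -0.003], [0.105, 0.001, -0.994]]
wrist_force: [1.2, -0.0, -2.4]
gripper_width: 0.226
```

Call:
{"method": "play_rows", "body": {
  "commands": [
    [[0,0,-0.0015,0,0,0,1],[0,0,-0.0015,0,0,0,1],[0,0,-0.0015,0,0,0,1]]
  ]
}}

```text
time_s: 7.85
tcp_pos: [0.4742, 0.2269, 0.111]
ee_rot: [[0.994, -0.018, 0.105], [-0.018, -1.0, -0.003], [0.105, 0.001, -0.994]]
wrist_force: [0.6, -0.5, -2.2]
gripper_width: 0.225
```

Call:
{"method": "play_rows", "body": {
  "commands": [
    [[0,0,-0.0015,0,0,0,1],[0,0,-0.0015,0,0,0,1],[0,0,-0.0015,0,0,0,1]]
  ]
}}

```text
time_s: 8.15
tcp_pos: [0.4744, 0.2271, 0.1099]
ee_rot: [[0.994, -0.018, 0.106], [-0.018, -1.0, -0.002], [0.106, 0.0, -0.994]]
wrist_force: [-1.7, -1.1, -0.0]
gripper_width: 0.23
```

Call:
{"method": "play_rows", "body": {
  "commands": [
    [[0,0,-0.001,0,0,0,1],[0,0,-0.001,0,0,0,1],[0,0,-0.001,0,0,0,1]]
  ]
}}

```text
time_s: 8.45
tcp_pos: [0.4743, 0.2271, 0.1097]
ee_rot: [[0.994, -0.017, 0.106], [-0.017, -1.0, -0.002], [0.106, 0.001, -0.994]]
wrist_force: [-4.6, -1.9, 5.7]
gripper_width: 0.229
```

The floor contact is clear (TCP z 0.1098, so floor z ≈ .0185 as measured). I'll ease off slightly and push toward the ramp.

Call:
{"method": "play_rows", "body": {
  "commands": [
    [[0,-0.001,0.0005,0,0,0,1],[0.008,-0.001,0.0005,0,0,0,1],[0.016,-0.001,0.0005,0,0,0,1],[0.024,-0.001,0.0005,0,0,0,1],[0.032,-0.0015,0.0005,0,0,0,1]]
  ]
}}

```text
time_s: 8.95
tcp_pos: [0.5062, 0.2253, 0.1099]
ee_rot: [[0.994, -0.018, 0.105], [-0.017, -1.0, -0.003], [0.105, 0.001, -0.995]]
wrist_force: [-7.6, -0.8, 8.2]
gripper_width: 0.228
```

Call:
{"method": "play_rows", "body": {
  "commands": [
    [[0.008,0,0,0,0,0,1],[0.016,0,0,0,0,0,1],[0.024,-0.0005,0,0,0,0,1],[0.032,-0.0005,0,0,0,0,1]]
  ]
}}

```text
time_s: 9.35
tcp_pos: [0.5379, 0.2245, 0.11]
ee_rot: [[0.994, -0.018, 0.104], [-0.018, -1.0, -0.004], [0.104, 0.002, -0.995]]
wrist_force: [-8.9, -0.9, 10.0]
gripper_width: 0.23
```

```bash
python3 -c "
from h import *
im,P,K,E=cap('top'); im2,P2,_,_=cap('side')
save('push',np.hstack([cv2.resize(im[140:260,215:315],None,fx=4,fy=4),cv2.resize(im2[120:270,200:330],(400,480))]))"
```

```text
(no output)
```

View pics/push.png

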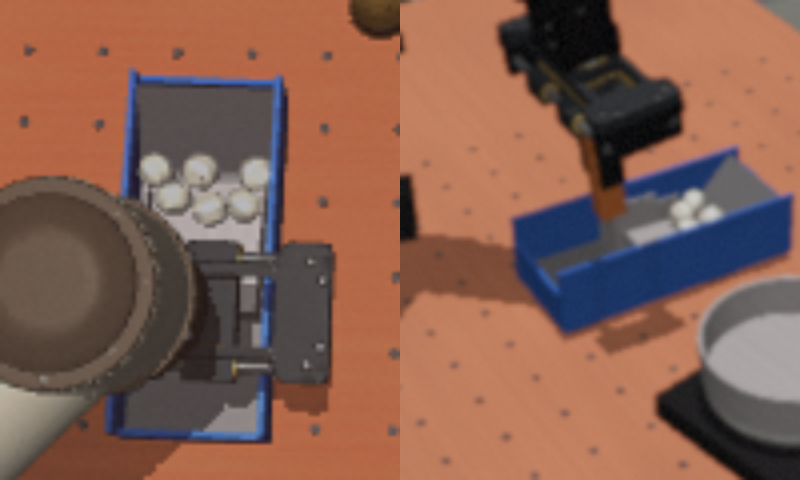

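Three blanks are already in the pan (crop (175,197), (208,208), (243,205)). Three more are ahead at the ramp foot (row 170). I'll push the last stretch.

Call:
{"method": "play_rows", "body": {
  "commands": [
    [[0.004,0,0,0,0,0,1],[0.008,0,0,0,0,0,1],[0.012,0,0,0,0,0,1],[0.014,0,0,0,0,0,1]]
  ]
}}

```text
time_s: 9.85
tcp_pos: [0.546, 0.2218, 0.1111]
ee_rot: [[0.996, -0.018, 0.093], [-0.017, -1.0, -0.011], [0.093, 0.009, -0.996]]
wrist_force: [-32.0, -2.5, 32.5]
gripper_width: 0.228
```

```bash
python3 -c "
from h import *
im,P,K,E=cap('top'); im2,P2,_,_=cap('side'); s=r.sense(); print(s['tcp_pos'],s['wrist_force'])
save('push2',np.hstack([cv2.resize(im[140:260,215:315],None,fx=4,fy=4),cv2.resize(im2[120:270,200:330],(400,480))]))"
```

```text
[0.54606394 0.2217799  0.11111195] [-28.93820087  -3.79750512  27.83543768]
```

View pics/push2.png

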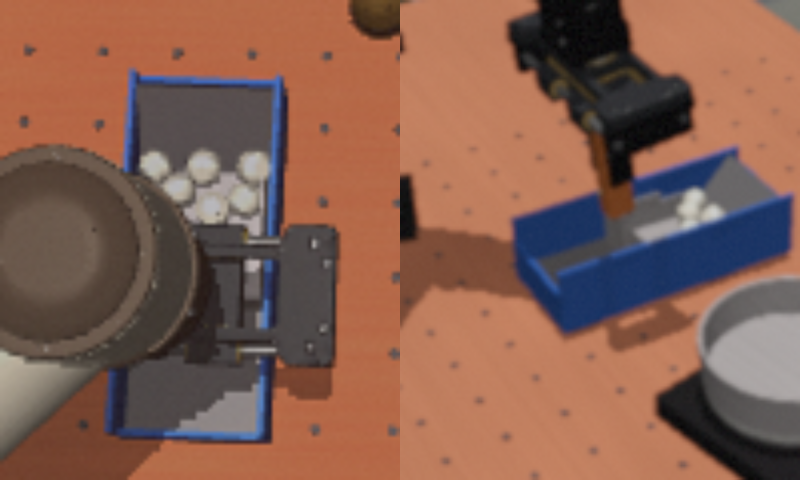

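The lip has met the ramp foot (45° reaction force). Three blanks are well inside the pan and three are at the lip. I'll ease back and tilt the mouth up about the pan's back edge, then lift.

Call:
{"method": "play_rows", "body": {
  "commands": [
    [[-0.004,0,0.001,0,0,0,1],[-0.01,0,0.003,0,-0.05,0,1],[-0.015,0,0.004,0,-0.1,0,1],[-0.02,0,0.005,0,-0.16,0,1],[-0.025,0,0.005,0,-0.22,0,1]]
  ]
}}

```text
time_s: 10.45
tcp_pos: [0.5267, 0.2253, 0.1132]
ee_rot: [[0.947, -0.018, 0.32], [-0.018, -1.0, -0.003], [0.32, -0.003, -0.947]]
wrist_force: [2.1, -1.4, -2.2]
gripper_width: 0.23
```

Call:
{"method": "play_rows", "body": {
  "commands": [
    [[-0.005,0,0.002,0,-0.06,0,1],[-0.009,0,0.004,0,-0.12,0,1],[-0.014,0,0.006,0,-0.18,0,1],[-0.017,0,0.012,0,-0.22,0,1],[-0.02,0,0.025,0,-0.22,0,1]]
  ]
}}

```text
time_s: 10.95
tcp_pos: [0.5188, 0.2236, 0.1368]
ee_rot: [[0.862, -0.021, 0.506], [-0.019, -1.0, -0.009], [0.506, -0.002, -0.863]]
wrist_force: [0.2, 0.0, -1.7]
gripper_width: 0.229
```

Call:
{"method": "play_rows", "body": {
  "commands": [
    [[0,0,0.01,0,0,0,1],[0,0,0.025,0,0,0,1],[0,0,0.04,0,0,0,1],[0,0,0.05,0,0,0,1],[0,0,0.055,0,0,0,1]]
  ]
}}

```text
time_s: 11.45
tcp_pos: [0.5184, 0.2239, 0.1929]
ee_rot: [[0.862, -0.02, 0.506], [-0.019, -1.0, -0.008], [0.506, -0.003, -0.862]]
wrist_force: [-0.2, 0.4, -3.0]
gripper_width: 0.228
```

```bash
python3 -c "
from h import *
im,P,K,E=cap('top'); im2,P2,_,_=cap('side'); s=r.sense(); print(s['tcp_pos'],s['wrist_force'],s['ee_rot'].round(3),s['joints'].round(1))
save('lift',np.hstack([cv2.resize(im[140:260,215:315],None,fx=4,fy=4),cv2.resize(im2[120:270,200:330],(400,480))]))"
```

```text
[0.51849447 0.22393639 0.19287519] [ 0.33694189  0.46475197 -2.94917409] [[ 0.862 -0.02   0.506]
 [-0.019 -1.    -0.008]
 [ 0.507 -0.003 -0.862]] [ 42.5   6.5 -48.3  60.7 -23.5  -8. ]
```

View pics/lift.png

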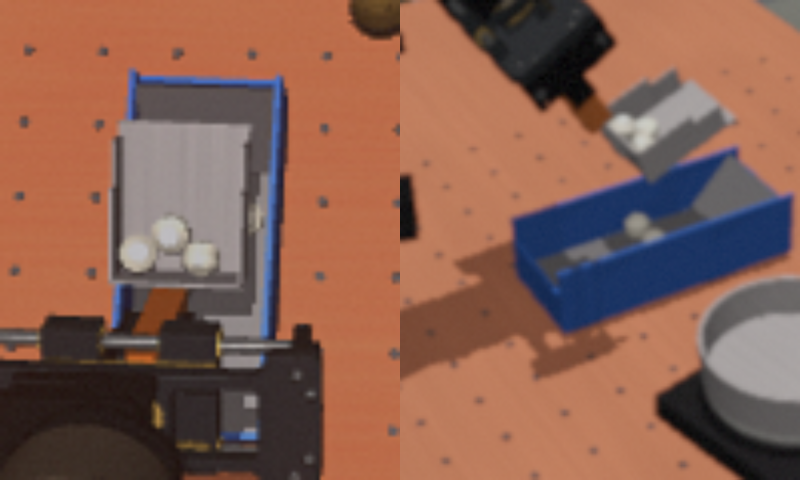

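Three blanks (crop (137,253), (170,233), (200,257)) sit at the back of the tilted pan, and the other three stayed in the bin. I'll carry them to the dish gently.

Call:
{"method": "play_rows", "body": {
  "commands": [
    [[-0.001,-0.005,0,0,0,0,1],[-0.004,-0.015,0,0,0,0,1],[-0.007,-0.03,0,0,0,0,1],[-0.01,-0.045,0,0,0,0,1],[-0.013,-0.06,0,0,0,0,1]]
  ]
}}

```text
time_s: 12.05
tcp_pos: [0.5049, 0.1611, 0.1926]
ee_rot: [[0.862, -0.022, 0.506], [-0.02, -1.0, -0.01], [0.506, -0.001, -0.862]]
wrist_force: [-0.8, -0.4, -3.1]
gripper_width: 0.227
```

Call:
{"method": "play_rows", "body": {
  "commands": [
    [[-0.003,-0.016,0,0,0,0,1],[-0.006,-0.032,0,0,0,0,1],[-0.009,-0.048,0,0,0,0,1],[-0.012,-0.064,0,0,0,0,1],[-0.015,-0.08,0,0,0,0,1]]
  ]
}}

```text
time_s: 12.55
tcp_pos: [0.4896, 0.081, 0.1928]
ee_rot: [[0.862, -0.023, 0.507], [-0.02, -1.0, -0.011], [0.507, -0.001, -0.862]]
wrist_force: [0.4, 0.6, -2.9]
gripper_width: 0.227
```

Call:
{"method": "play_rows", "body": {
  "commands": [
    [[-0.003,-0.016,0,0,0,0,1],[-0.006,-0.032,0,0,0,0,1],[-0.009,-0.048,0,0,0,0,1],[-0.011,-0.064,0,0,0,0,1],[-0.012,-0.075,0,0,0,0,1]]
  ]
}}

```text
time_s: 13.05
tcp_pos: [0.4771, 0.0056, 0.1926]
ee_rot: [[0.862, -0.024, 0.506], [-0.021, -1.0, -0.012], [0.506, -0.001, -0.862]]
wrist_force: [0.6, -0.0, -3.1]
gripper_width: 0.226
```

Call:
{"method": "play_rows", "body": {
  "commands": [
    [[0,-0.005,0,0,0,0,1],[0,-0.007,0,0,0,0,1],[0,-0.007,0,0,0,0,1],[0,-0.007,0,0,0,0,1]]
  ]
}}

```text
time_s: 13.45
tcp_pos: [0.4786, 0.0014, 0.193]
ee_rot: [[0.862, -0.021, 0.507], [-0.019, -1.0, -0.009], [0.507, -0.002, -0.862]]
wrist_force: [-0.0, -0.1, -3.7]
gripper_width: 0.229
```

Call:
{"method": "play_rows", "body": {
  "commands": [
    [[-0.004,0,-0.003,0,0.07,0,1],[-0.008,0,-0.006,0,0.15,0,1],[-0.012,0,-0.009,0,0.23,0,1],[-0.016,0,-0.012,0,0.31,0,1],[-0.02,0,-0.013,0,0.37,0,1]]
  ]
}}

```text
time_s: 13.95
tcp_pos: [0.4602, 0.0036, 0.1807]
ee_rot: [[0.987, -0.019, 0.159], [-0.018, -1.0, -0.006], [0.16, 0.003, -0.987]]
wrist_force: [0.3, -0.5, -3.7]
gripper_width: 0.228
```

Call:
{"method": "play_rows", "body": {
  "commands": [
    [[0,0,0,0,0,0,1],[0,0,0,0,0,0,1]]
  ]
}}

```text
time_s: 14.15
tcp_pos: [0.4586, 0.0013, 0.1797]
ee_rot: [[0.987, -0.021, 0.161], [-0.019, -1.0, -0.01], [0.161, 0.006, -0.987]]
wrist_force: [-0.0, -0.4, -3.3]
gripper_width: 0.223
```

```bash
python3 -c "
from h import *
im,P,K,E=cap('top'); im2,P2,_,_=cap('side'); s=r.sense(); print(s['tcp_pos'],s['wrist_force'],s['ee_rot'].round(3),s['joints'].round(1))
X,Y,Z=P[...,0],P[...,1],P[...,2]
m=(X>.47)&(X<.6)&(abs(Y)<.05)&(Z>.085)&(Z<.14); q=P[m]; print(len(q),q.min(0),q.max(0)); fl=q[(abs(q[:,1])<.025)&(q[:,0]>.5)]
for x in (.5,.51,.52,.53,.54,.55,.56): t=q[(abs(q[:,0]-x)<.005)&(abs(q[:,1])<.025)]; print(x,np.median(t[:,2]).round(4) if len(t) else 0)
save('dish',np.hstack([cv2.resize(im[150:270,300:400],None,fx=4,fy=4),cv2.resize(im2[150:300,250:380],(400,480))]))"
```

```text
[0.45765065 0.00086733 0.17952217] [ 0.16224034  0.41452142 -2.98366475] [[ 0.987 -0.021  0.16 ]
 [-0.019 -1.    -0.01 ]
 [ 0.16   0.007 -0.987]] [ 23.4   3.1 -34.2   6.  -44.6  61.5]
863 [ 0.49345384 -0.03724465  0.08925984] [0.56198494 0.03833247 0.12677362]
0.5 0.0959
0.51 0.0942
0.52 0.0945
0.53 0.0941
0.54 0.0941
0.55 0.0948
0.56 0.0941
```

View pics/dish.png

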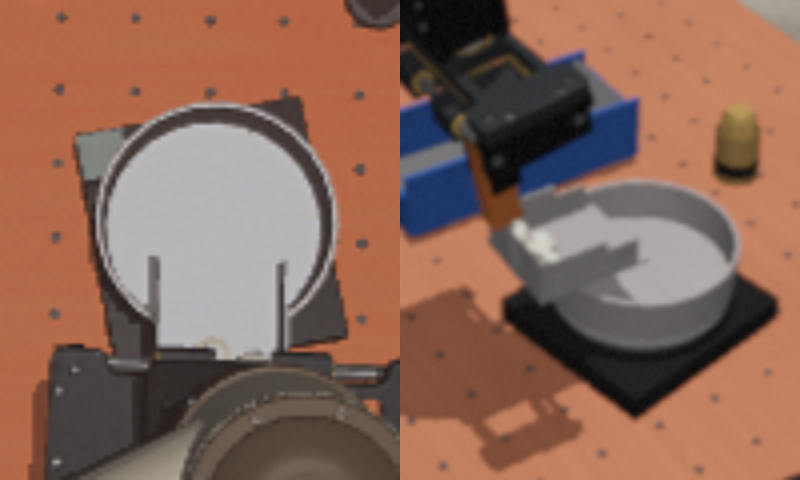

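The pan is level just above the rim, with its lip at (.562,0,.092) and the three blanks still at the back (side crop (530,240)). I'll tip about the lip in gentle steps.

Call:
{"method": "play_rows", "body": {
  "commands": [
    [[0.008,0,0.0085,0,0.087,0,1],[0.017,0,0.0165,0,0.175,0,1],[0.026,0,0.0235,0,0.262,0,1],[0.032,0,0.027,0,0.314,0,1],[0.036,0,0.027,0,0.35,0,1]]
  ]
}}

```text
time_s: 14.75
tcp_pos: [0.4958, 0.0011, 0.2073]
ee_rot: [[0.982, -0.018, -0.186], [-0.02, -1.0, -0.009], [-0.186, 0.013, -0.982]]
wrist_force: [-0.2, -0.0, -2.7]
gripper_width: 0.227
```

Call:
{"method": "play_rows", "body": {
  "commands": [
    [[0.002,0,0,0,0.02,0,1],[0.004,0,0,0,0.035,0,1],[0.006,0,0.001,0,0.05,0,1],[0.008,0,0.001,0,0.07,0,1],[0.01,0,0.002,0,0.087,0,1]]
  ]
}}

```text
time_s: 15.25
tcp_pos: [0.5046, 0.0014, 0.2092]
ee_rot: [[0.962, -0.016, -0.273], [-0.019, -1.0, -0.009], [-0.273, 0.014, -0.962]]
wrist_force: [-0.2, -0.3, -3.7]
gripper_width: 0.231
```

Call:
{"method": "play_rows", "body": {
  "commands": [
    [[0.002,0,0.001,0,0.02,0,1],[0.004,0,0.002,0,0.04,0,1],[0.006,0,0.002,0,0.06,0,1],[0.009,0,0.002,0,0.08,0,1],[0.011,0,0.002,0,0.1,0,1]]
  ]
}}

```text
time_s: 15.75
tcp_pos: [0.516, 0.0013, 0.2109]
ee_rot: [[0.93, -0.015, -0.368], [-0.019, -1.0, -0.009], [-0.368, 0.016, -0.93]]
wrist_force: [0.3, -0.3, -2.9]
gripper_width: 0.228
```

Call:
{"method": "play_rows", "body": {
  "commands": [
    [[0.004,0,0.001,0,0.04,0,1],[0.009,0,0.002,0,0.08,0,1],[0.014,0,0.003,0,0.12,0,1],[0.019,0,0.004,0,0.16,0,1],[0.019,0,0.004,0,0.16,0,1]]
  ]
}}

```text
time_s: 16.25
tcp_pos: [0.5358, 0.0014, 0.2135]
ee_rot: [[0.859, -0.012, -0.512], [-0.02, -1.0, -0.009], [-0.511, 0.018, -0.859]]
wrist_force: [-0.6, -0.3, -3.6]
gripper_width: 0.227
```

```bash
python3 -c "
from h import *
im,P,K,E=cap('top'); im2,P2,_,_=cap('side'); s=r.sense(); print(s['time_s'],s['tcp_pos'],s['wrist_force'],s['ee_rot'].round(3),s['joints'].round(1))
save('tip',np.hstack([cv2.resize(im[150:270,300:400],None,fx=4,fy=4),cv2.resize(im2[150:300,250:380],(400,480))]))"
```

```text
16.35 [0.53475619 0.00128453 0.21454311] [ 0.72867227  0.11761129 -2.41009376] [[ 0.86  -0.012 -0.511]
 [-0.019 -1.    -0.009]
 [-0.51   0.018 -0.86 ]] [ 13.6  30.4   9.2  -6.5 -98.8  76.1]
```

View pics/tip.png

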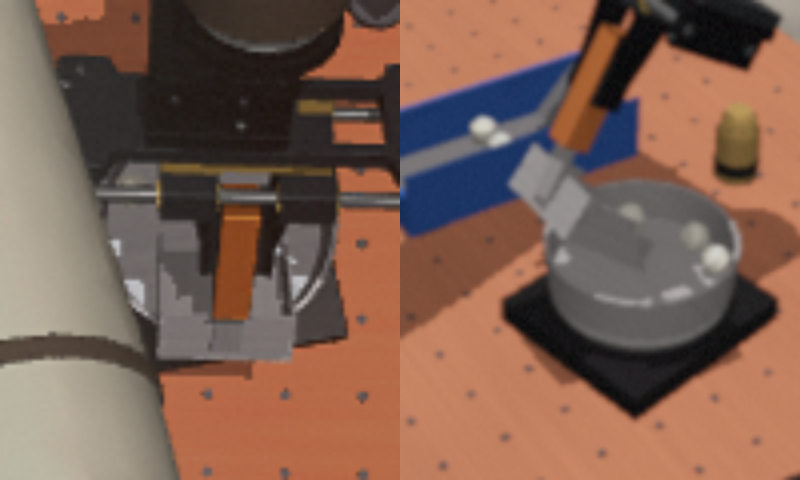

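All three blanks lie in the dish (side crop (630,215), (695,235), (715,258)) and the scoop is empty. I'll lift it, level it and take it back to the mat.

Call:
{"method": "play_rows", "body": {
  "commands": [
    [[-0.005,0,0.02,0,0,0,1],[-0.01,0,0.045,0,0,0,1],[-0.01,0,0.07,0,-0.1,0,1],[-0.01,0,0.075,0,-0.2,0,1],[-0.01,0,0.075,0,-0.3,0,1]]
  ]
}}

```text
time_s: 16.85
tcp_pos: [0.5249, 0.0013, 0.2924]
ee_rot: [[0.974, -0.016, -0.225], [-0.019, -1.0, -0.008], [-0.225, 0.012, -0.974]]
wrist_force: [-0.3, 0.6, -2.5]
gripper_width: 0.23
```

Call:
{"method": "play_rows", "body": {
  "commands": [
    [[0.008,-0.02,0,0,-0.1,0,1],[0.016,-0.05,0,0,-0.2,0,1],[0.024,-0.085,0,0,-0.3,0,1],[0.03,-0.12,0,0,-0.385,0,1],[0.035,-0.155,0,0,-0.385,0,1]]
  ]
}}

```text
time_s: 17.35
tcp_pos: [0.5559, -0.1546, 0.2911]
ee_rot: [[0.989, -0.02, 0.15], [-0.018, -1.0, -0.009], [0.15, 0.006, -0.989]]
wrist_force: [0.7, -0.6, -2.4]
gripper_width: 0.229
```

Call:
{"method": "play_rows", "body": {
  "commands": [
    [[0.002,-0.035,-0.02,0,0,-0.01,1],[0.004,-0.07,-0.05,0,0,-0.02,1],[0.004,-0.09,-0.08,0,0,-0.03,1],[0.004,-0.1,-0.11,0,0,-0.03,1],[0.004,-0.1,-0.14,0,0,-0.03,1]]
  ]
}}

```text
time_s: 17.85
tcp_pos: [0.562, -0.255, 0.1492]
ee_rot: [[0.988, -0.052, 0.147], [-0.051, -0.999, -0.014], [0.148, 0.006, -0.989]]
wrist_force: [0.6, -0.0, -1.5]
gripper_width: 0.228
```

Call:
{"method": "play_rows", "body": {
  "commands": [
    [[0,0,-0.02,0,0,0,1],[0,0,-0.03,0,0,0,1],[0,0,-0.035,0,0,0,1],[0,0,-0.035,0,0,0,1]]
  ]
}}

```text
time_s: 18.25
tcp_pos: [0.5636, -0.2535, 0.1155]
ee_rot: [[0.988, -0.05, 0.149], [-0.048, -0.999, -0.014], [0.149, 0.006, -0.989]]
wrist_force: [-0.7, -0.4, -2.2]
gripper_width: 0.227
```

```bash
python3 -c "
from h import *
im2,P,_,_=cap('side'); s=r.sense(); print(s['time_s'],s['tcp_pos'],s['wrist_force'],s['ee_rot'].round(3))
X,Y,Z=P[...,0],P[...,1],P[...,2]
for x in np.arange(.57,.68,.01):
    t=P[(abs(X-x)<.005)&(abs(Y+.258)<.025)&(Z<.06)]; print(x.round(2),np.median(t[:,2]).round(4) if len(t) else 0)
"
```

```text
18.3 [ 0.56414139 -0.25365657  0.11620326] [-0.21873825 -0.46190078 -2.2455945 ] [[ 0.987 -0.05   0.15 ]
 [-0.048 -0.999 -0.014]
 [ 0.151  0.007 -0.989]]
0.57 0.0355
0.58 0.0038
0.59 0.0032
0.6 0.03
0.61 0.0302
0.62 0.0302
0.63 0.0305
0.64 0.0304
0.65 0.0302
0.66 0.0302
0.67 0.0286
0.68 0.0048
```

The pan is level within about 0.3° and the underside is about 25 mm above the mat. Lowering.

Call:
{"method": "play_rows", "body": {
  "commands": [
    [[0,0,-0.008,0,0,0,1],[0,0,-0.016,0,0,0,1],[0,0,-0.021,0,0,0,1],[0,0,-0.022,0,0,0,1],[0,0,-0.022,0,0,0,1]]
  ]
}}

```text
time_s: 18.8
tcp_pos: [0.5636, -0.2537, 0.0927]
ee_rot: [[0.988, -0.05, 0.148], [-0.049, -0.999, -0.014], [0.148, 0.006, -0.989]]
wrist_force: [0.3, -0.4, -2.6]
gripper_width: 0.226
```

Call:
{"method": "play_rows", "body": {
  "commands": [
    [[0,0,-0.001,0,0,0,1],[0,0,-0.002,0,0,0,1],[0,0,-0.002,0,0,0,1]]
  ]
}}

```text
time_s: 19.1
tcp_pos: [0.5636, -0.2537, 0.091]
ee_rot: [[0.988, -0.051, 0.149], [-0.049, -0.999, -0.014], [0.149, 0.006, -0.989]]
wrist_force: [-0.2, 0.4, -2.8]
gripper_width: 0.232
```

Call:
{"method": "play_rows", "body": {
  "commands": [
    [[0,0,-0.001,0,0,0,1],[0,0,-0.0015,0,0,0,1],[0,0,-0.0015,0,0,0,1]]
  ]
}}

```text
time_s: 19.4
tcp_pos: [0.5637, -0.2539, 0.0906]
ee_rot: [[0.987, -0.05, 0.149], [-0.049, -0.999, -0.014], [0.15, 0.007, -0.989]]
wrist_force: [-4.2, -0.1, 5.1]
gripper_width: 0.229
```

Contact at the height I expected. I'll open and retreat along the handle.

Call:
{"method": "play_rows", "body": {
  "commands": [
    [[0,0,0.0005,0,0,0,0.7],[0,0,0.0005,0,0,0,0.5],[0,0,0.0005,0,0,0,0.3],[0,0,0.0005,0,0,0,0],[0,0,0.0005,0,0,0,0]]
  ]
}}

```text
time_s: 19.9
tcp_pos: [0.5638, -0.2537, 0.0899]
ee_rot: [[0.988, -0.05, 0.149], [-0.049, -0.999, -0.014], [0.149, 0.006, -0.989]]
wrist_force: [-0.8, -0.5, 1.2]
gripper_width: 0.574
```

Call:
{"method": "play_rows", "body": {
  "commands": [
    [[0,0,0,0,0,0,0],[0,0,0,0,0,0,0],[-0.002,0,0.01,0,0,0,0],[-0.004,0,0.025,0,0,0,0],[-0.008,0,0.05,0,0,0,0]]
  ]
}}

```text
time_s: 20.4
tcp_pos: [0.5547, -0.2535, 0.1397]
ee_rot: [[0.988, -0.05, 0.146], [-0.049, -0.999, -0.013], [0.146, 0.006, -0.989]]
wrist_force: [1.1, 0.1, -0.3]
gripper_width: 0.975
```

Call:
{"method": "play_rows", "body": {
  "commands": [
    [[-0.004,0,0.025,0,0,0,0],[-0.008,0,0.055,0,0,0,0],[-0.03,0,0.09,0,0,0,0],[-0.07,0,0.12,0,0,0,0],[-0.11,0,0.14,0,0,0,0]]
  ]
}}

```text
time_s: 20.9
tcp_pos: [0.4452, -0.2539, 0.2831]
ee_rot: [[0.987, -0.05, 0.152], [-0.048, -0.999, -0.015], [0.153, 0.008, -0.988]]
wrist_force: [-0.6, -0.4, 0.1]
gripper_width: 0.995
```

Call:
{"method": "play_rows", "body": {
  "commands": [
    [[-0.01,0,0.02,0,0,0,0],[-0.01,0,0.02,0,0,0,0],[-0.01,0,0.02,0,0,0,0]]
  ]
}}

```text
time_s: 21.2
tcp_pos: [0.4356, -0.2536, 0.3008]
ee_rot: [[0.987, -0.051, 0.151], [-0.049, -0.999, -0.014], [0.151, 0.006, -0.988]]
wrist_force: [0.7, -0.2, -0.3]
gripper_width: 0.999
```

```bash
python3 -c "
from h import *
im,P,K,E=cap('top'); im2,P2,_,_=cap('side'); s=r.sense(); print(s['time_s'],s['tcp_pos'],s['wrist_force'],s['gripper_width'])
h=cv2.cvtColor(im2,cv2.COLOR_RGB2HSV); X,Y,Z=P2[...,0],P2[...,1],P2[...,2]
q=P2[(h[...,0]<20)&(h[...,1]>150)&(abs(Y+.255)<.04)&(Z>.05)&(Z<.15)&(X>.5)&(X<.65)]; print('handle',q.min(0).round(3),q.max(0).round(3))
for x in np.arange(.6,.67,.01):
    t=P2[(abs(X-x)<.005)&(abs(Y+.258)<.025)&(Z<.06)]; print(x.round(2),np.median(t[:,2]).round(4) if len(t) else 0)
save('end',np.hstack([im[130:270,230:490],cv2.resize(im2[130:380,180:480],(168,140))]).repeat(1,0) if 0 else np.vstack([cv2.resize(im[140:280,225:495],(780,404))[:300],cv2.resize(im2[130:380,180:480],(360,300)).copy().__class__((300,780,3),np.uint8) if 0 else np.hstack([cv2.resize(im2[130:380,180:480],(360,300)),np.zeros((300,420,3),np.uint8)])]))"
```

```text
21.3 [ 0.43562382 -0.25343179  0.29897186] [ 1.10604895 -0.57982536 -0.3467436 ] 0.9993855725307903
handle [ 0.542 -0.267  0.057] [ 0.574 -0.246  0.142]
0.6 0.0055
0.61 0.0054
0.62 0.0057
0.63 0.0054
0.64 0.0056
0.65 0.0057
0.66 0.0057
0.67 0.0033
```

View pics/end.png

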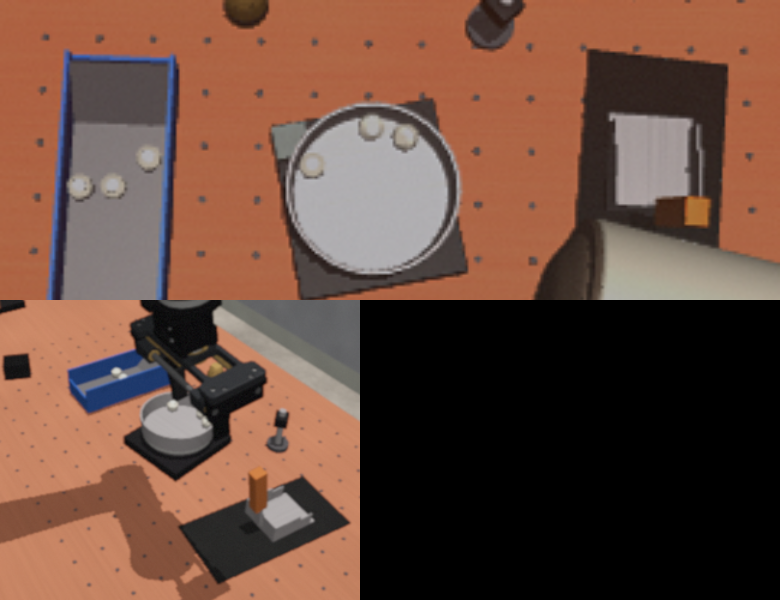

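Three blanks are in the dish and three in the bin. The scoop stands level on the mat, it is released with the gripper clear, and the bystanders look unmoved. I'll hand in now.

```bash
python3 -c "
from station import r
print(r.finish_job())"
```

```text
the job is handed in; nothing more can be done
None
```

I scooped three blanks against the ramp, tipped them into the dish from about 15 mm over the rim, and set the scoop back on its mat. I then handed the job in at about 21 s; no verdict is reported.

**Last checks, all in agreement:**
- **Blanks:** three lie in the dish and the other three are in the bin, with none spilled.
- **Scoop:** the pan floor reads 5.4–5.7 mm along its whole length, so it stands level on the mat. The gripper is open and well clear of it.
- **Bystanders:** the objective and the post look unmoved in the last top picture and the heat sink in the side crop, but I did not re-measure them.

**One thing that went less smoothly:** pushing the lip onto the ramp briefly loaded the wrist to about 45 N (the limit is 120 N). It may also have turned the scoop by 1–2° in the grip, which I corrected when levelling it to set it down.

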